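Close the gear case and hold its cover down

ROBOT

A 7-joint arm with a two-finger parallel gripper is mounted at the origin on the work surface. World frame = base frame: x ahead of the robot, y to its left, z up, the work surface at z = 0. Lengths are in m, angles in rad, forces in N, time in s.
With the tool pointing down it reaches from about 0.4 to 0.85 m from the base axis. Payload 4.5 kg.
Tool frame: the origin (TCP) lies at the very end of the fingers, on their centre line; the grasp point (between the pads) lies 19 mm behind it (r.pinch_z is the distance from the TCP to the grasp point, in m); z points along the fingers, y is the line along which they close (so a half turn about z gives the same grasp; the last joint's range is limited). The gripper opens to 88 mm and grips with 3 to 60 N. Pads are 18 mm wide; open, the fingers measure 123 mm over their backs; the gripper's body (75 mm by 187 mm) begins 45 mm behind the grasp point.
Start: joints at [-1.121, 0.689, -0.195, 1.565, 0.157, 0.902, -0.215], TCP at [0.252, 0.572, 0.239] pointing down, gripper open.
Joint ranges: [-3.01, 3.01], [-0.46, 2.08], [-1.47, 1.51], [0.13, 2.56], [-1, 4.14], [0.04, 2.09], [-2.66, 2.66]. Speed limits (rad/s): [2.57, 2.57, 3.14, 3.14, 3.14, 3.14, 3.14].

INTERFACE

Orientations are given as a unit quaternion [x, y, z, w].
In Python, from plant import r, cams gives the robot as it stands.
- The arm moves only by the shell command python3 -m pendant 'ROWS' [FORCE]. ROWS is JSON, a list of rows, each a list of 3 entries, a list of its own where there are three numbers: the closure, from -1 (fully open) to 1 (shut), then the shift along the tool's x, y, z in mm, then the turn, a rotation vector about the tool's x, y, z in degrees. A call has 1 to 8 rows; each row shifts and turns the commanded pose from where the row before left it, along the tool's axes as they then stand; what a row does not reach is not made up. A row lasts 1/8 s, in which the tool goes at most 62.5 mm and 10.7 degrees, less where a joint would pass 70% of its speed; a pose out of reach is approached as far as the arm can. A call with a gripper value outside its range is refused whole. The fingers move at their own pace and stop on an object; FORCE is the grip in N (left out, the last holds). Time passes only in rows, so rows that do not move let the fingers close. It gives the time, the measured TCP pose, the force, the opening and the grip force at its end, in the units of the state.
- r.get_state(): the state, without advancing time (a new reading comes with each control period).
- cams.snapshot(name): name is "scene" or "top" or "wrist"; returns a dict with "img" (480x640x3 uint8, red, green, blue), "camera_matrix" (3x3 intrinsics, pixels), "D" ([k1, k2, p1, p2, k3] as OpenCV has them; the pictures are not rectified), "camera_from_world" (4x4, takes a point from world to camera coordinates); the wrist camera has in their place "tool_from_camera" (4x4, takes a point from camera to tool coordinates, whose origin is the TCP and whose axes are the flange's). Camera axes: x right, y up, looking along -z (the intrinsics and any distortion apply to the point x, -y, -z); pixel columns grow to the right and rows downward; lengths in m; the calibration is good to about 2 mm. A picture is of the moment at which its call begins: read the wrist's pose just before it. There is no depth.
- r.finish_job(): hands the job in; it is judged then, once.
The state is a dict: "clock": time; "q": joint angles; "qd": joint speeds; "joint_torque": joint torques, N m; "tool_pos": TCP position; "eef_rot": TCP orientation; "contact_force": force on the tool from outside, world axes, zero at the start; "moment": the same for the moment, N m; "opening": opening from 0.0 (shut) to 1.0 (fully open); "finger_force": force on a finger pad.
Only numpy, scipy, OpenCV 4.12 (cv2) and the standard library are available. Lean on these libraries where they do the work, as an engineer would, in place of code of your own. Each camera call takes 0.05 s, during which the arm holds its last target. There are 200 camera calls.

TASK

Get the drive unit's gear case ready to be screwed shut: first swing the selector lever on its top into the notch that the arrow points at, then turn the winged quarter-turn fastener on the access panel until its slot lines up with the two ribs on the panel. Then press the panel down flush against the case, against its springs, and keep it pressed: finish while still holding it down, do not let go. Leave the tin, the screwdriver and the cup where they are.

Things in the scene. Friction and masses are not known exactly. Their poses are not given: they have to be found in the camera images.
- case: Fixed grey gear case, 200 (x) by 380 (y) by 100 mm high. Origin: centre of its underside, on the table; z up. A blue motor up to 113 mm high lies along its +x side (out to x 220 mm); a shaft with sprocket sticks out at the -y end (to y -222 mm, under 80 mm high). Access panel: top, centred at x 0, y -90 mm. Lever: top, +y half.
- lever_pivot (a point): The lever's vertical pivot, on the case top (100 mm high), at case x -65, y +100 mm. Seen from above, the arm points from here along (case yaw - 0.525 + lever joint value). Five steel posts, 20 mm in diameter, 12 mm high, stand 85 mm round it below the arm; the gaps between them are four notches. A dark arrow flat on the case, outside the posts, points at the third gap from the panel.
- lever_knob (a point): Centre of the lever's upright round black hand knob, 20 mm in diameter, 34 mm tall (17 mm above and below this point), 112 mm from the pivot and 139 mm above the table. It stands on the end of a level steel arm 14 mm wide, 7 mm thick, whose top is at the knob's foot. The knob does not spin on the arm.
- lever (a joint): Lever angle in rad, growing anticlockwise from above (away from the panel), limits -0.06 to 1.11. Notches at 0, 0.35, 0.70, 1.05; the arrow marks 0.70. A sprung nose clicks between the posts: about 4 N at the knob to ride over one, then it snaps towards the next notch; about 0.03 rad of play either way in a notch. Starts between 0 and 0.38.
- fastener_grip (a point): On the fastener's vertical axis, mid panel (case x 0, y -90 mm), 137 mm above the table (129 with the panel down). Its upright black wing is 46 mm long (its x axis), 12 mm thick (y axis); its top, with a light slot line along it, is 10 mm above this point. It stands on a disc 50 mm in diameter whose top is 19 mm below this point; the panel's top is 24 mm below.
- fastener (a joint): Fastener turn in rad, growing clockwise from above, limits 0 to 2.2. 0: wing along case x; 1.571: wing and slot along case y, in line with the panel's two dark ribs (32 to 50 mm from the axis, 2 mm high); no stop there. Starts 0.1 to 0.8. Friction 0.06 N m, stays where left. A key below enters the case freely within 0.12 of 1.571; far off the panel stops 2 mm down.
- panel (a joint): How far the aluminium access panel (160 by 150 by 5 mm, top 113 mm above the table when up) is pressed down, in m: 0 up on its springs, 0.008 flush on the case, a hard stop. It moves straight down only, and can be pressed on the plate or on the fastener's wing. Springs push it up, about 4 N at first, 12 N when flush (1 N either way): it rises when let go.
- tin_mid (a point): Middle of a bystander tin, 76 mm in diameter, 100 mm tall, standing on the table. Leave alone.
- screwdriver: Bystander screwdriver lying on the table. Leave alone.
- mug_mid (a point): Middle of a bystander white cup, 80 mm in diameter, 90 mm tall, standing on the table. Leave alone.

How it is judged:
On the way, in this order (a step that is already met when the one before it is completed fails the run):
1. the lever rests in the marked notch (value of joint lever between 0.61 and 0.79 rad and velocity of joint lever between -0.3 and 0.3 rad/s), for 0.2 s.
2. the fastener's slot is in line with the ribs (value of joint fastener between 1.401 and 1.741 rad), for 0.2 s.
At the end, for the whole second after the job is handed in: The lever is in the marked notch (0.70 within 0.09 rad), the fastener is aligned (1.571 within 0.17 rad), the panel is down to within 1.2 mm of flush, and the robot is pressing on the panel or its fastener with more than 3 N, all kept through the last second (all of step 2 and value of joint lever between 0.61 and 0.79 rad and value of joint panel above 0.0068 m and contact force between any of the fingers, the arm and panel above 3 N); the arm keeps its last pose, push and grip.
It fails at once if the tin is moved more than 30 mm (distance of tin_mid from where it was at the start of the episode above 0.03 m).
It fails at once if the screwdriver is moved more than 30 mm (distance of screwdriver from where it was at the start of the episode above 0.03 m).
It fails at once if the cup is moved more than 30 mm (distance of mug_mid from where it was at the start of the episode above 0.03 m).
It also fails if it takes over 54 s, if anything falls off the work surface, if the arm or the gripper's body presses on something with over 40 N, if the wrist force passes 120 N, or if a joint passes its speed limit or range.

## Working session

There is one attempt and no reset: what is moved stays moved. The work goes in short steps, Python scripts to look and compute and a shell command to move; the robot and the scene stay as the last step left them, time stands still between calls to the robot, and variables do not carry over. Pictures are saved under pics/ and viewed, at most 10 in all, crops included, and the job is handed in when it is done.

```bash
mkdir -p pics; ls; python3 - <<'E'
from plant import r,cams
import cv2,numpy as np
s=r.get_state()
print({k:np.round(v,3).tolist() for k,v in s.items()},r.pinch_z)
for n in("scene","top"):
    c=cams.snapshot(n); cv2.imwrite(f"pics/{n}0.png",c["img"][:,:,::-1])
    np.savez(f"{n}0.npz",**c)
    print(n,c["camera_matrix"].round(1).tolist(),np.round(c["D"],3),c["camera_from_world"].round(3).tolist())
E
```

```text
pics
{'clock': 0.0, 'q': [-1.121, 0.69, -0.195, 1.566, 0.157, 0.902, -0.215], 'qd': [0.002, -0.0, 0.001, 0.0, -0.0, -0.001, 0.0], 'joint_torque': [0.0, -52.758, -1.266, -15.343, -0.053, 0.007, 0.0], 'tool_pos': [0.252, 0.571, 0.238], 'eef_rot': [0.206, 0.978, -0.001, -0.0], 'contact_force': [0.679, 0.389, -0.291], 'moment': [0.032, -0.01, -0.021], 'finger_force': 0.0, 'opening': 0.996} 0.0187
scene [[491.5, 0.0, 315.8], [0.0, 491.5, 240.7], [0.0, 0.0, 1.0]] [-0.099  0.     0.     0.     0.   ] [[0.845, 0.534, 0.017, -0.423], [-0.332, 0.499, 0.801, 0.079], [0.419, -0.683, 0.599, -1.674], [0.0, 0.0, 0.0, 1.0]]
top [[572.7, 0.0, 326.6], [0.0, 572.7, 241.2], [0.0, 0.0, 1.0]] [-0.105  0.     0.     0.     0.   ] [[0.027, -1.0, 0.002, -0.034], [0.997, 0.028, 0.077, -0.526], [-0.077, -0.0, 0.997, -1.272], [0.0, 0.0, 0.0, 1.0]]
```

View pics/top0.png

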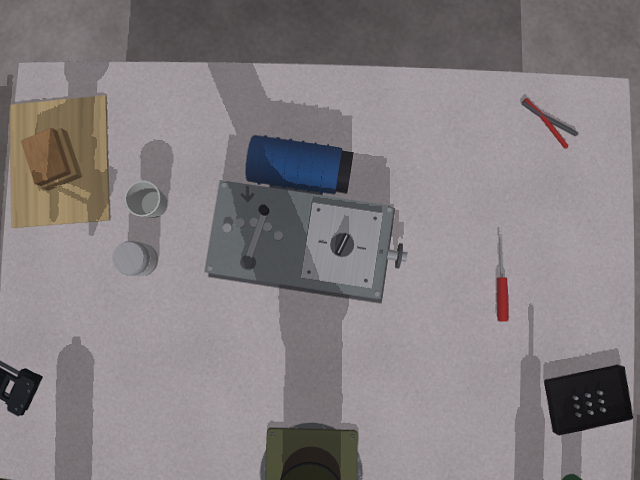

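View pics/scene0.png

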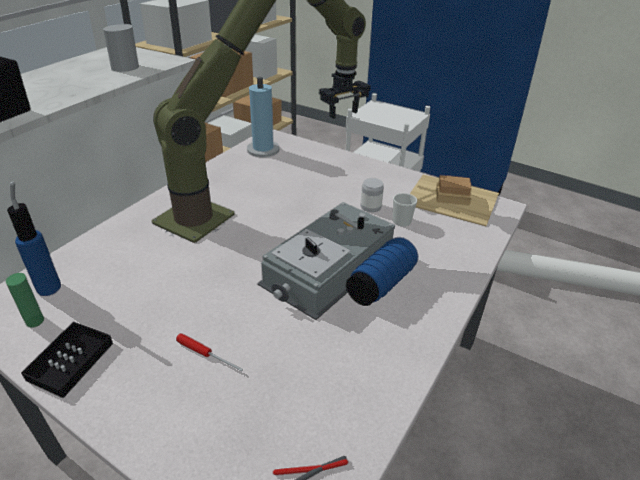

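The top view shows the case with the panel on the right. The fastener is at about (342,244), the lever pivot at (248,262), the knob at (264,210) and the arrow at (247,193). The cup (143,198) and the tin (133,258) are off to the left. I'll refine these with masks.

```bash
cat > h.py <<'E'
import numpy as np,cv2
def cast(c,px,z):
    T=c["camera_from_world"];R=T[:3,:3];o=-R.T@T[:3,3]
    u=cv2.undistortPoints(np.array(px,float).reshape(-1,1,2),c["camera_matrix"],c["D"]).reshape(-1,2)
    d=np.c_[u[:,0],-u[:,1],-np.ones(len(u))]@R
    return o+d*((z-o[2])/d[:,2])[:,None]
def blobs(m,amin,roi):
    x0,y0,x1,y1=roi; n,l,s,ce=cv2.connectedComponentsWithStats(m[y0:y1,x0:x1].astype(np.uint8))
    return [(s[i,4],ce[i]+[x0,y0],np.argwhere(l==i)[:,::-1]+[x0,y0]) for i in range(1,n) if s[i,4]>=amin]
E
python3 - <<'E'
from h import *
c=dict(np.load("top0.npz"));im=c["img"];g=im.max(2)
for a,ce,p in blobs(g<48,8,(200,170,410,310)): print("dark",a,ce.round(1),p.min(0),p.max(0))
b=blobs(g>140,1000,(295,190,395,295))
for a,ce,p in b: 
    q=cv2.minAreaRect(p.astype(np.float32));w=cast(c,cv2.boxPoints(q),.113)
    print("panel",a,ce,w.round(4).tolist(),w.mean(0),[np.linalg.norm(w[i]-w[i-1]).round(3) for i in range(4)])
print(cast(c,[[222,182],[395,205],[381,301],[207,272]],.1).round(3).tolist())
print("fast",cast(c,[[342.5,244]],.13),"piv",cast(c,[[248,262]],.12),"knob",cast(c,[[264,210]],.156))
print("tin,cup",cast(c,[[133,258],[143,198]],.1))
cr=cv2.resize(im[170:310,200:410],None,fx=3.8,fy=3.8,interpolation=cv2.INTER_CUBIC);cv2.imwrite("pics/crop.png",cr[:,:,::-1])
E
```

```text
dark 238 [342.8 180.6] [336 170] [350 192]
dark 84 [263.6 209.6] [259 205] [268 214]
dark 82 [341.5 244.4] [335 233] [349 254]
panel 4227 [344.08374734 244.37497043] [[0.4428, 0.0317, 0.113], [0.6005, 0.0131, 0.113], [0.5824, -0.1352, 0.113], [0.425, -0.1151, 0.113]] [ 0.51268147 -0.05137912  0.113     ] [np.float64(0.148), np.float64(0.159), np.float64(0.149), np.float64(0.159)]
[[0.642, 0.208, 0.1], [0.602, -0.163, 0.1], [0.398, -0.138, 0.1], [0.448, 0.232, 0.1]]
fast [[ 0.51355368 -0.05259289  0.13      ]] piv [[0.47133329 0.14256639 0.12      ]] knob [[0.5764192  0.10911113 0.156     ]]
tin,cup [[0.47334534 0.39291484 0.1       ]
 [0.60308981 0.37804892 0.1       ]]
```

View pics/crop.png

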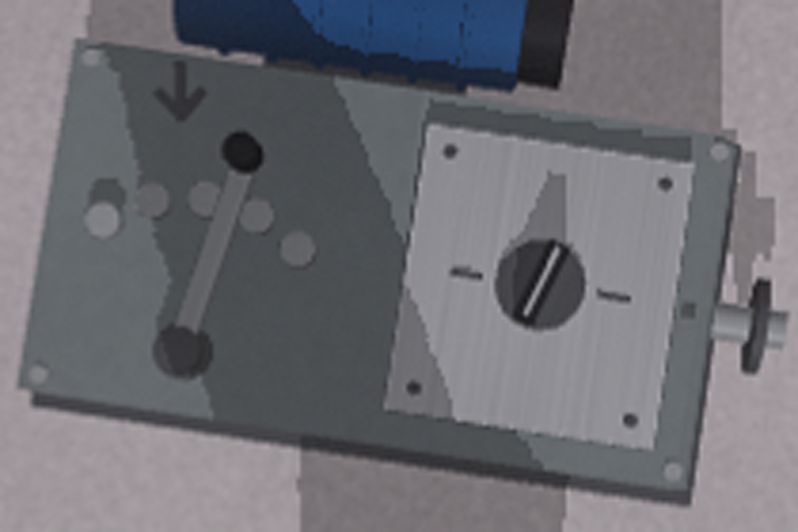

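The panel measures 159×148 mm, which fits. The case yaw comes out at -0.121 and the panel centre at (0.513,-0.051). The knob is 111 mm from the pivot, so the lever is at about 0.32 (second gap) and the fastener at about 0.36. The arrow points at the third gap, one step further anticlockwise. Next I'll plan the approach to the knob.

```bash
cat >> h.py <<'E'
from scipy.spatial.transform import Rotation as Ro
def plan(s,p,ya):
    "tool-frame shift mm and rotvec deg to put TCP at p, pointing down, tool y at world angle ya (mod pi)"
    R=Ro.from_quat(s["eef_rot"]);d=R.inv().apply(np.array(p)-s["tool_pos"])*1e3
    best=None
    for k in(0,np.pi):
        f=ya+np.pi/2+k;G=Ro.from_matrix(np.c_[[np.cos(f),np.sin(f),0],[np.sin(f),-np.cos(f),0],[0,0,-1]])
        v=(R.inv()*G).as_rotvec(degrees=True)
        if best is None or abs(v[2])<abs(best[2]):best=v
    print("shift",d.round(1),"turn",best.round(1))
E
python3 - <<'E'
from h import *
from plant import r
s=r.get_state();plan(s,[.576,.109,.238],1.242)
E
```

```text
shift [-482.8 -292.1    0.5] turn [-0.1  0.  -5. ]
```

```bash
python3 -m pendant '[[-1,[-40,-24,0],[0,0,0]],[-1,[-40,-24,0],[0,0,0]],[-1,[-40,-24,0],[0,0,0]],[-1,[-40,-24,0],[0,0,0]],[-1,[-40,-24,0],[0,0,0]],[-1,[-40,-24,0],[0,0,0]],[-1,[-40,-24,0],[0,0,0]],[-1,[-40,-24,0],[0,0,0]]]'
python3 -m pendant '[[-1,[-40,-24,0],[0,0,0]],[-1,[-40,-24,0],[0,0,0]],[-1,[-40,-24,0],[0,0,0]],[-1,[-30,-18,0],[0,0,0]],[-1,[0,0,0],[0,0,-5]],[-1,[0,0,0],[0,0,0]],[-1,[0,0,0],[0,0,0]]]'
python3 - <<'E'
from h import *
from plant import r,cams
s=r.get_state();plan(s,[.576,.109,.126],1.242)
c=cams.snapshot("wrist");np.savez("w1.npz",**c,pos=s["tool_pos"],rot=s["eef_rot"]);cv2.imwrite("pics/w1.png",c["img"][:,:,::-1]);print(s["q"].round(2) if hasattr(s["q"],"round") else s["q"],c["tool_from_camera"].round(3))
E
```

```text
clock: 1.1
tool_pos: [0.4682, 0.2655, 0.2385]
eef_rot: [0.206, 0.978, -0.0, -0.0]
contact_force: [0.2, 1.3, 0.4]
opening: 0.999
finger_force: 0.0
clock: 1.98
tool_pos: [0.568, 0.1246, 0.2385]
eef_rot: [0.164, 0.987, 0.0, -0.0]
contact_force: [0.0, 1.0, -0.3]
opening: 1.003
finger_force: 0.0
shift [-12.6 -12.2 112.5] turn [ 0. -0.  0.]
[-0.13  0.64 -0.28  1.7   0.22  0.84  0.73] [[ 0.     0.948  0.319  0.082]
 [ 1.    -0.001  0.001 -0.   ]
 [ 0.001  0.319 -0.948 -0.147]
 [ 0.     0.     0.     1.   ]]
```

View pics/w1.png

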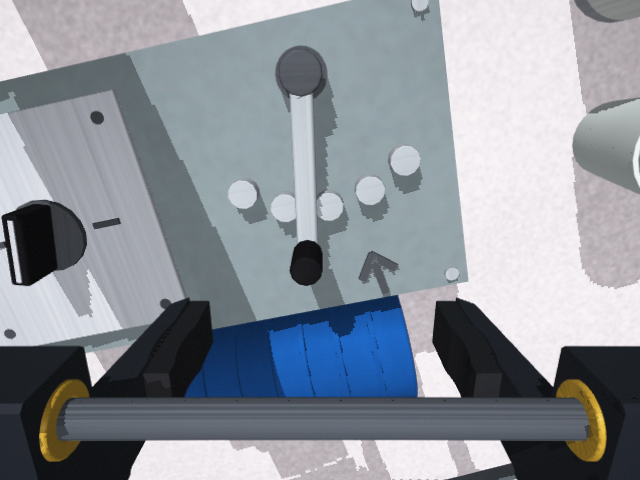

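The wrist view shows the knob from its foot at about (306,247) to its top at about (305,271). The pivot cap is at (300,72). The arm sits between posts 2 and 3, and the arrow points at the next gap to the right.

```bash
cat >> h.py <<'E'
def wcam(c,pos,rot):
    W=np.eye(4);W[:3,:3]=Ro.from_quat(rot).as_matrix();W[:3,3]=pos
    return {**c,"camera_from_world":np.linalg.inv(W@c["tool_from_camera"])}
E
python3 - <<'E'
from h import *
from plant import r
d=dict(np.load("w1.npz"));c=wcam(d,d["pos"],d["rot"])
k=cast(c,[[305,271]],.156)[0];p=cast(c,[[300,72]],.125)[0];print(k,p,np.linalg.norm((k-p)[:2]))
plan(r.get_state(),[k[0],k[1],.126],1.242)
E
```

```text
[0.57889913 0.10972015 0.156     ] [0.47205771 0.1433224  0.125     ] 0.11200090202380723
shift [-15.1 -10.7 112.6] turn [ 0. -0.  0.]
```

```bash
python3 -m pendant '[[-1,[-14.5,-11,10],[0,0,0]],[-1,[0,0,35],[0,0,0]],[-1,[0,0,35],[0,0,0]],[-1,[0,0,32],[0,0,0]],[0.2,[0,0,0],[0,0,0]],[0.6,[0,0,0],[0,0,0]],[0.8,[0,0,0],[0,0,0]],[1,[0,0,0],[0,0,0]]]' 20
python3 -m pendant '[[1,[0,0,0],[0,0,0]],[1,[0,0,0],[0,0,0]],[1,[0,0,0],[0,0,0]]]'
python3 - <<'E'
from h import *
from plant import r
s=r.get_state();P=np.array([.4717,.1443])
k=np.array(s["tool_pos"])[:2]-P;a=np.arctan2(k[1],k[0]);print(k,np.hypot(*k),"lever",a+.646)
for L in(.5,.6,.7,.74):
  t=L-.646;plan(s,[P[0]+.112*np.cos(t),P[1]+.112*np.sin(t),.126],t+np.pi/2)
E
```

```text
clock: 3.02
tool_pos: [0.5794, 0.109, 0.1278]
eef_rot: [0.164, 0.987, 0.0, 0.001]
contact_force: [-0.6, -0.5, -0.1]
opening: 0.57
finger_force: 0.0
clock: 3.4
tool_pos: [0.5788, 0.109, 0.1268]
eef_rot: [0.163, 0.987, 0.0, 0.0]
contact_force: [0.3, 0.1, -0.1]
opening: 0.228
finger_force: 0.2
[ 0.10706304 -0.03531653] 0.1127375398629927 lever 0.327372649386943
shift [ 2.6 19.2  0.8] turn [  0.    0.  -10.5]
shift [ 5.2 30.1  0.8] turn [  0.    0.  -16.2]
shift [ 8.8 40.7  0.8] turn [  0.    0.  -21.9]
shift [10.6 44.8  0.8] turn [  0.    0.  -24.2]
```

```bash
python3 -m pendant '[[1,[0,0,0],[0,0,0]],[1,[0,0,0],[0,0,0]],[1,[0.1,5.2,0],[0,0,-2.7]],[1,[0.1,5.2,0],[0,0,-2.7]],[1,[0.1,5.2,0],[0,0,-2.7]],[1,[0.1,5.2,0],[0,0,-2.7]],[1,[0.1,5.2,0],[0,0,-2.7]],[1,[0.1,5.2,0],[0,0,-2.7]]]' 20
python3 -m pendant '[[1,[0.1,5.2,0],[0,0,-2.7]],[1,[0.1,5.2,0],[0,0,-2.7]],[1,[0,0,0],[0,0,0]],[1,[0,0,0],[0,0,0]],[1,[0,0,0],[0,0,0]]]'
python3 - <<'E'
from h import *
from plant import r,cams
s=r.get_state();P=np.array([.4717,.1443])
k=np.array(s["tool_pos"])[:2]-P;a=np.arctan2(k[1],k[0]);print(k,np.hypot(*k),"lever",a+.646)
c=cams.snapshot("wrist");cv2.imwrite("pics/w2.png",c["img"][:,:,::-1])
E
```

```text
clock: 4.4
tool_pos: [0.5838, 0.139, 0.1266]
eef_rot: [0.021, 1.0, -0.001, -0.001]
contact_force: [-2.9, -2.9, 3.6]
opening: 0.217
finger_force: 20.0
clock: 5.03
tool_pos: [0.5839, 0.1504, 0.1266]
eef_rot: [-0.024, 1.0, 0.0, -0.001]
contact_force: [-4.3, -2.2, 3.3]
opening: 0.219
finger_force: 20.0
[0.11222333 0.00611618] 0.11238987357668334 lever 0.7004462512367121
```

View pics/w2.png

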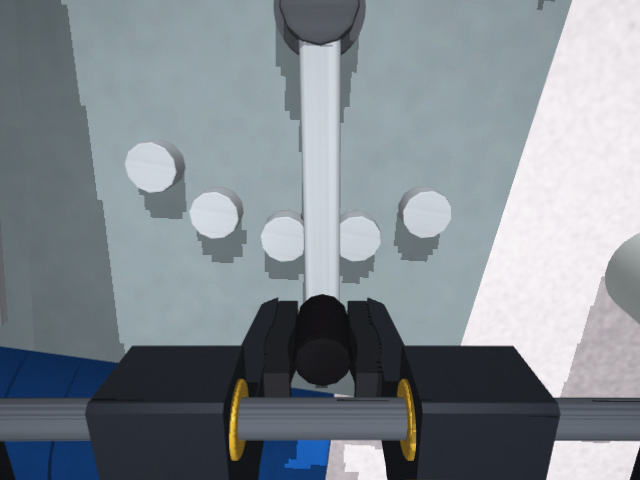

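The arm sits centred between posts 3 and 4, in the marked third gap, and I measure the lever at 0.70. I'll release it, go up and plan the move to the fastener.

```bash
python3 -m pendant '[[-0.5,[0,0,0],[0,0,0]],[-1,[0,0,0],[0,0,0]],[-1,[0,0,0],[0,0,0]],[-1,[0,0,-30],[0,0,0]],[-1,[0,0,-40],[0,0,0]],[-1,[0,0,-40],[0,0,0]],[-1,[0,0,0],[0,0,0]]]'
python3 - <<'E'
from h import *
from plant import r
plan(r.get_state(),[.513,-.052,.237],1.09)
E
```

```text
clock: 5.95
tool_pos: [0.5869, 0.151, 0.24]
eef_rot: [-0.024, 1.0, 0.001, 0.004]
contact_force: [-0.1, 0.1, -0.8]
opening: 0.981
finger_force: 0.0
shift [  83.6 -199.2    1.9] turn [ 0.3  0.4 30.3]
```

```bash
python3 -m pendant '[[-1,[17,-40,0],[0,0,0]],[-1,[17,-40,0],[0,0,0]],[-1,[17,-40,0],[0,0,0]],[-1,[17,-40,0],[0,0,0]],[-1,[16,-39,2],[0,0,10]],[-1,[0,0,0],[0,0,10]],[-1,[0,0,0],[0.3,0.4,10]],[-1,[0,0,0],[0,0,0]]]'
python3 -m pendant '[[-1,[0,0,0],[0,0,0]],[-1,[0,0,0],[0,0,0]]]'
python3 - <<'E'
from h import *
from plant import r,cams
s=r.get_state();plan(s,[.513,-.052,.237],1.09)
c=cams.snapshot("wrist");np.savez("w3.npz",**c,pos=s["tool_pos"],rot=s["eef_rot"]);cv2.imwrite("pics/w3.png",c["img"][:,:,::-1])
E
```

```text
clock: 6.95
tool_pos: [0.5102, -0.053, 0.234]
eef_rot: [0.234, 0.972, -0.002, -0.004]
contact_force: [0.2, 0.8, 0.2]
opening: 0.999
finger_force: 0.0
clock: 7.2
tool_pos: [0.5102, -0.0529, 0.2345]
eef_rot: [0.234, 0.972, -0.002, -0.004]
contact_force: [-0.3, -0.8, 0.8]
opening: 0.998
finger_force: 0.0
shift [-2.   2.1 -2.6] turn [-0.3 -0.4  0.4]
```

View pics/w3.png

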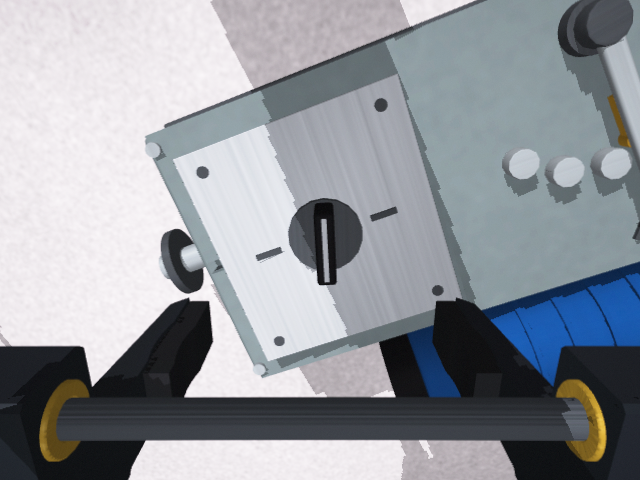

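The slot line runs from about (323.5,219) to (326.5,282), and the ribs are at (269,254) and (384,214).

```bash
python3 - <<'E'
from h import *
from plant import r
d=dict(np.load("w3.npz"));c=wcam(d,d["pos"],d["rot"])
g=d["img"].min(2)
for a,ce,p in blobs(g>130,60,(316,212,334,284)):
    w=cast(c,p,.147)[:,:2];v=np.linalg.svd(w-w.mean(0))[2][0];print(a,ce,"slot",w.mean(0),np.arctan2(v[1],v[0])%np.pi-np.pi,np.ptp((w-w.mean(0))@v))
rb=cast(c,[[269,254],[384,214]],.115);v=(rb[1]-rb[0]);print("ribs",rb,rb.mean(0),np.arctan2(v[1],v[0])-np.pi/2,np.linalg.norm(v))
e=cast(c,[[323.5,219],[326.5,282]],.147);print(e,e.mean(0))
E
```

```text
283 [325.06007067 249.61837456] slot [ 0.51334013 -0.053301  ] -0.4213061332302752 0.03955628292869498
ribs [[ 0.5088215  -0.09397835  0.115     ]
 [ 0.51874532 -0.01239224  0.115     ]] [ 0.51378341 -0.05318529  0.115     ] -0.12104154052268923 0.08218743456165781
[[ 0.49585769 -0.04543486  0.147     ]
 [ 0.5324062  -0.06202152  0.147     ]] [ 0.51413194 -0.05372819  0.147     ]
```

```bash
python3 - <<'E'
from h import *
from plant import r
s=r.get_state();print(np.round(s["q"],2));plan(s,[.5136,-.0533,.123],1.15)
E
```

```text
[ 0.18  0.56 -0.27  1.89  0.22  0.73  0.88]
shift [ -3.9   1.9 111.5] turn [-0.3 -0.4 -3. ]
```

```bash
python3 -m pendant '[[-1,[-3.9,1.9,10],[0,0,0]],[-1,[0,0,0],[-0.3,-0.4,-3]],[-1,[0,0,35],[0,0,0]],[-1,[0,0,35],[0,0,0]],[-1,[0,0,31],[0,0,0]],[0,[0,0,0],[0,0,0]],[0.5,[0,0,0],[0,0,0]],[1,[0,0,0],[0,0,0]]]' 25
python3 -m pendant '[[1,[0,0,0],[0,0,0]],[1,[0,0,0],[0,0,0]],[1,[0,0,0],[0,0,0]],[1,[0,0,0],[0,0,0]],[1,[0,0,0],[0,0,0]]]'
python3 - <<'E'
from h import *
from plant import r
s=r.get_state();plan(s,[.5136,-.0533,.123],-.121);plan(s,[.5136,-.0533,.123],1.15);print(s["moment"])
E
```

```text
clock: 8.25
tool_pos: [0.5156, -0.0532, 0.1248]
eef_rot: [0.21, 0.978, 0.0, 0.001]
contact_force: [0.4, -0.2, -1.1]
opening: 0.681
finger_force: 0.0
clock: 8.88
tool_pos: [0.5144, -0.0536, 0.1237]
eef_rot: [0.21, 0.978, -0.001, -0.0]
contact_force: [-0.1, 2.5, 1.5]
opening: 0.136
finger_force: 25.0
shift [ 0.9 -0.   0.7] turn [-0.1  0.  72.7]
shift [ 0.9 -0.   0.7] turn [-0.1  0.  -0.1]
[ 0.67614968  0.00213322 -0.00107661]
```

Gripped, with the opening at 12 mm, which matches the wing. Next I'll turn it about 73°.

```bash
python3 -m pendant '[[1,[0,0,0],[0,0,9]],[1,[0,0,0],[0,0,9]],[1,[0,0,0],[0,0,9]],[1,[0,0,0],[0,0,9]],[1,[0,0,0],[0,0,9]],[1,[0,0,0],[0,0,9]],[1,[0,0,0],[0,0,9]],[1,[0,0,0],[0,0,9]]]'
python3 -m pendant '[[1,[0,0,0],[0,0,0.7]],[1,[0,0,0],[0,0,0]],[1,[0,0,0],[0,0,0]],[1,[0,0,0],[0,0,0]]]'
python3 - <<'E'
from h import *
from plant import r,cams
s=r.get_state();plan(s,[.5136,-.0533,.115],-.121)
c=cams.snapshot("wrist");cv2.imwrite("pics/w4.png",c["img"][:,:,::-1])
E
```

```text
clock: 9.88
tool_pos: [0.5121, -0.0549, 0.1236]
eef_rot: [0.747, 0.665, -0.002, -0.001]
contact_force: [-5.4, -3.6, 3.0]
opening: 0.133
finger_force: 25.0
clock: 10.38
tool_pos: [0.5121, -0.0549, 0.1236]
eef_rot: [0.749, 0.662, -0.002, -0.001]
contact_force: [-3.6, -4.1, 4.4]
opening: 0.13
finger_force: 25.0
shift [1.8 1.3 8.6] turn [-0.2  0.1 -0.1]
```

View pics/w4.png

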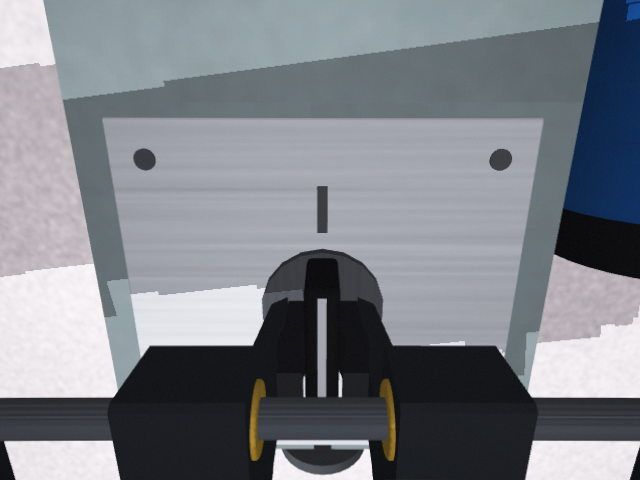

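The slot and the rib are in line at column 322. Now I'll press down gently.

```bash
python3 -m pendant '[[1,[0,0,2],[0,0,0]],[1,[0,0,2],[0,0,0]],[1,[0,0,2],[0,0,0]],[1,[0,0,2],[0,0,0]],[1,[0,0,0],[0,0,0]],[1,[0,0,0],[0,0,0]]]' 30
python3 -m pendant '[[1,[0,0,2],[0,0,0]],[1,[0,0,0],[0,0,0]],[1,[0,0,0],[0,0,0]]]'
```

```text
clock: 11.18
tool_pos: [0.5121, -0.0549, 0.1162]
eef_rot: [0.749, 0.662, -0.002, -0.001]
contact_force: [-6.1, -3.0, 10.2]
opening: 0.131
finger_force: 30.0
clock: 11.55
tool_pos: [0.5122, -0.0549, 0.1154]
eef_rot: [0.749, 0.662, -0.002, -0.0]
contact_force: [-7.2, -3.0, 23.6]
opening: 0.134
finger_force: 30.0
```

```bash
python3 -m pendant '[[1,[0,0,0.5],[0,0,0]],[1,[0,0,0],[0,0,0]],[1,[0,0,0],[0,0,0]],[1,[0,0,0],[0,0,0]]]'
python3 - <<'E'
from h import *
from plant import r,cams
a=cv2.imread("pics/w4.png");b=cams.snapshot("wrist")["img"][:,:,::-1];t=cams.snapshot("top")["img"][:,:,::-1]
g=lambda i:cv2.cvtColor(np.ascontiguousarray(i),cv2.COLOR_BGR2GRAY)
for n,(x0,y0,x1,y1) in dict(wing=(295,252,350,345),panelhole=(120,140,170,180),case_edge=(40,20,600,110)).items():
    print(n,cv2.phaseCorrelate(np.float32(g(a)[y0:y1,x0:x1]),np.float32(g(b)[y0:y1,x0:x1])))
cr=cv2.resize(np.ascontiguousarray(t[170:310,200:410]),None,fx=2.6,fy=2.6);w=cv2.resize(np.ascontiguousarray(b),None,fx=.75,fy=.75)[:,:240+0]
cv2.imwrite("pics/end.png",np.vstack([cr[:, :546],cv2.resize(np.ascontiguousarray(b[100:345,90:560]),(546,230))]))
E
```

```text
clock: 12.05
tool_pos: [0.5122, -0.0549, 0.1154]
eef_rot: [0.749, 0.662, -0.002, -0.0]
contact_force: [-9.5, -2.9, 27.3]
opening: 0.132
finger_force: 30.0
wing ((-0.08397488221382687, 0.08841980001358962), 0.9937159342898263)
panelhole ((-0.3895904158171888, 0.279183223433094), 0.7281250293254853)
case_edge ((-12.55711722188596, -0.03303218820552445), 0.19090565737382864)
```

View pics/end.png

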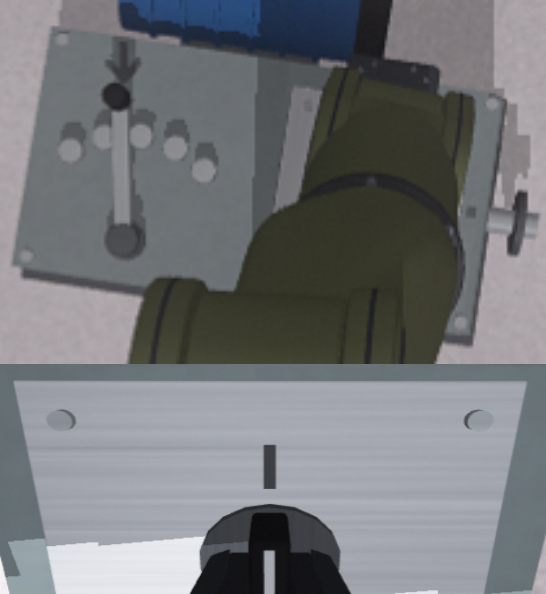

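The lever sits in the gap under the arrow. The wing hasn't slipped in the fingers (0.1 px shift), and the tool came down 8.2 mm to the hard stop and is pressing with 27 N. I'll hand it in.

```bash
python3 -c "
from plant import r
print(r.finish_job())"
```

```text
the job is handed in; nothing more can be done
None
```

I handed the job in at about 12 s, with the lever in the marked notch (about 0.70 rad), the fastener slot in line with the ribs, and the panel held down flush at about 27 N; the hand-in returned no verdict.

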